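# Shut the gate of the square parts hopper in the model workshop

## Task

The square hopper on the model maker's bench has let out enough rafters: push its sliding gate shut until the spring catch snaps in behind it, so that the gate stays locked. Leave the gate of the round hopper open, as it is.

Things in the scene. Friction and masses are not known exactly. Their poses are not given: they have to be found in the camera images.
- square_gate (a joint): Opening of the SQUARE hopper's gate, m: 0 = home on its end stop; starts 0.060-0.085. The hopper, fixed to the bench, is a square dark wooden bin (126 mm, rim 169 mm up) on four posts. The gate, an aluminium plate 70 mm wide on rails below the bin, sticks out towards the robot and shuts in a straight line away from the robot. It stays where left; 6-12 N at the tab move it.
- square_tab (a point): On the upright wooden tab at the near end of the SQUARE hopper's gate: middle of its rear face (towards the robot), 90 mm above the bench. Tab 10 mm thick, 60 wide, 56-110 above the bench; moves with the gate. x: level closing direction, into the tab, to the bin; y: left along the tab; z up. Around and behind it all is below 75 mm; shut, its front is 92 mm short of the bin.
- square_catch (a joint): Spring catch of the SQUARE hopper, rad: brass arm 60 x 8 mm, 61-73 mm above the bench, pivoted 70 mm left of the gate's middle line. 0 = sprung in. A steel ear on the gate pushes it aside to about 0.26 as the gate shuts; below about 9 mm of opening the ear is past, the arm snaps to 0 behind it and locks the gate. It also reads 0 with the gate wide open.
- round_tab (a point): The same point and axes on the tab of the ROUND hopper's gate, to be left alone. That hopper is alike but for its bin, a round dark wooden tub 120 mm across. The hoppers stand side by side, either one on the left, each turned up to 14 degrees on the bench.

How it is judged:
At the end, for the whole second after the job is handed in: The square hopper's gate is less than 12 mm open, its catch is sprung back in behind it (less than 0.08 rad), and the round hopper's gate is within 10 mm of where it was (value of joint square_gate below 0.012 m and value of joint square_catch below 0.08 rad and distance of round_tab from where it was at the start of the episode below 0.01 m); the robot touches nothing.
It fails at once if the round hopper's gate is moved by more than 10 mm (distance of round_tab from where it was at the start of the episode above 0.01 m).
It also fails if it takes over 26 s, if anything falls off the work surface, if the arm or the gripper's body presses on something with over 40 N, if the wrist force passes 120 N, or if a joint passes its speed limit or range.

## Robot

A 6-joint arm with a two-finger parallel gripper is mounted at the origin on the work surface. World frame = base frame: x ahead of the robot, y to its left, z up, the work surface at z = 0. Lengths are in m, angles in rad, forces in N, time in s.
With the tool pointing down it reaches from about 0.4 to 0.925 m from the base axis. Payload 3.4 kg.
Tool frame: the origin (TCP) lies on the centre line of the jaws, within the pads' length; the fingertips stand arm.nose_length ahead of it and the grasp point (between the pads) lies 8 mm behind it (arm.nose_length is the distance from the TCP to the fingertips, in m); z points along the fingers, y is the line along which they close (so a half turn about z gives the same grasp; the last joint's range is limited). The gripper opens to 85 mm and grips with 20 to 120 N. Pads are 22 mm wide; open, the fingers measure 114 mm over their backs; the gripper's body (76 mm by 85 mm) begins 54 mm behind the grasp point. The pads swing forward as they close: fully open they stand 13 mm farther back than shut.
Start: joints at [1.093, 0.307, 1.506, -0, 1.328, -0.073], TCP at [0.226, 0.529, 0.242] pointing down, gripper open.
Joint ranges: [-3.12, 3.12], [-1.05, 2.28], [0.14, 2.33], [-1.42, 4.57], [0.1, 2.73], [-2.68, 2.68]. Speed limits (rad/s): [2.57, 2.57, 3.14, 3.14, 3.14, 3.14].

## Interface

Orientations are given as a rotation vector (axis times angle).
In Python, from station import monitor, get_image, camera_params, job, arm gives the robot as it stands. The module is installed in compiled form; this text tells all that it offers.
- The arm moves only by the tool step_arm, never from a script. Its argument "rows" is a list of rows, each an object of numbers: "wx", "wy", "wz": the turn, a rotation vector about the tool's x, y, z scaled (see below); "dx", "dy", "dz": the shift along the tool's x, y, z scaled (see below); "gripper": the closure, from 0 (fully open) to 1 (shut). In form: [{"wx": .., "wy": .., "wz": .., "dx": .., "dy": .., "dz": .., "gripper": ..}, ...]. A call has 1 to 8 rows; each row is the pose to reach, as a shift and turn from the pose commanded when the call began, along the tool's axes at that moment; what a row does not reach only later rows make up. The controller multiplies each number of a shift by 0.15 m and each number of a turn by 30 degrees. A row lasts 1/8 s, in which the tool goes at most 62.5 mm and 10.7 degrees, less where a joint would pass 70% of its speed; a pose out of reach is approached as far as the arm can. A call with a number of a shift or a turn outside -1 to 1 is refused whole. A call with a gripper value outside its range is refused whole. The fingers move at their own pace and stop on an object; "newtons" is the grip in N (left out, the last holds). Time passes only in rows, so rows that repeat a pose let the fingers close. It gives the time, the measured TCP pose, the force, the opening and the grip force at its end, in the units of the state.
- monitor.sense(): the state, without advancing time (a new reading comes with each control period).
- get_image(name): name is "scene" or "top" or "wrist"; returns the picture (420x560x3 uint8, red, green, blue); there is no depth.
- camera_params(name): a dict with "fx", "fy", "cx", "cy" (pixels), "extrinsics" (4x4, takes a point from camera to world coordinates); the wrist camera has in their place "tool_from_camera" (4x4, takes a point from camera to tool coordinates, whose origin is the TCP and whose axes are the flange's). Camera axes: x right, y up, looking along -z (the intrinsics and any distortion apply to the point x, -y, -z); pixel columns grow to the right and rows downward; lengths in m; the calibration is good to about 2 mm. A picture is of the moment at which its call begins: read the wrist's pose just before it. camera_params takes no time and is no camera call.
- job.finish_job(): hands the job in; it is judged then, once.
The state is a dict: "time": time; "joint_pos": joint angles; "qd": joint speeds; "joint_efforts": joint torques, N m; "ee_pos": TCP position; "tool_rot": TCP orientation; "contact_force": force on the tool from outside, world axes, zero at the start; "wrist_torque": the same for the moment, N m; "opening": finger opening in m; "gripper_force": force on a finger pad.
Only numpy, scipy, OpenCV 4.12 (cv2) and the standard library are available. Lean on these libraries where they do the work, as an engineer would, in place of code of your own. Each camera call takes 0.05 s, during which the arm holds its last target. There are 200 camera calls.

## Working session

There is one attempt and no reset: what is moved stays moved. The work goes in short steps, Python scripts to look and compute and a tool call to move; the robot and the scene stay as the last step left them, time stands still between calls to the robot, and variables do not carry over. Pictures are saved under pics/ and viewed, at most 10 in all, crops included, and the job is handed in when it is done.

Besides the shell and the picture viewer there is one more tool, called after "Call:" by a JSON object that holds its "name" and its "arguments". step_arm: Moves the arm, as the interface text tells. Shifts and turns lie within -1 to 1; 1 stands for 0.15 m of shift or 30 degrees of turn. Its arguments: {"type":"object","properties":{"rows":{"type":"array"},"newtons":{"type":"number"}},"required":["rows"]}

```bash
mkdir -p pics
python3 - <<'E'
from station import *
import cv2
s=monitor.sense();print(s["time"],s["ee_pos"],s["tool_rot"],arm.nose_length,s["contact_force"])
a=get_image("scene");b=get_image("top")
cv2.imwrite("pics/s.png",a[:,:,::-1]);cv2.imwrite("pics/t.png",b[:,:,::-1])
for n in("scene","top"):print(camera_params(n))
E
```

```text
0.0 [0.2261631  0.52792639 0.24138773] [-6.31406781e-01 -3.07691189e+00  3.07549098e-03] 0.011 [-0.08240376 -0.31293282  0.89302327]
{'fx': 545.0015060250234, 'fy': 545.0015060250234, 'cx': 286.4718146826919, 'cy': 205.707639008568, 'extrinsics': array([[-0.99884394, -0.03474689,  0.03321788,  0.68735966],
       [ 0.04764708, -0.80715338,  0.58841582,  0.55096655],
       [ 0.0063663 ,  0.58931832,  0.80787585,  0.85580156],
       [ 0.        ,  0.        ,  0.        ,  1.        ]])}
{'fx': 381.1721788517065, 'fy': 381.1721788517065, 'cx': 279.83553172615063, 'cy': 204.03192864677084, 'extrinsics': array([[ 0.00356804,  0.99747234, -0.07096625,  0.61089374],
       [-0.99992512,  0.00272808, -0.01192944,  0.00489149],
       [-0.01170568,  0.0710035 ,  0.99740738,  0.75964098],
       [ 0.        ,  0.        ,  0.        ,  1.        ]])}
```

View pics/s.png

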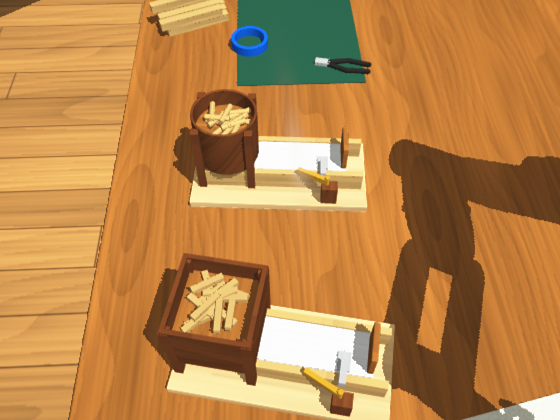

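View pics/t.png

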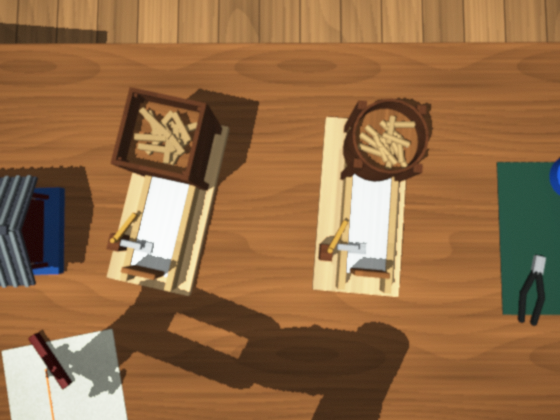

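The scene view shows the square hopper in front (bin around (218,310), tab around (375,345)). In the top view it is on the left (y>0), with its tab around (142,270). The round hopper's tab is at about (370,272). Next I'll crop in on the tab.

Run:
```python
import cv2,numpy as np
t=cv2.imread("pics/t.png")[165:300,95:235];s=cv2.imread("pics/s.png")[300:420,250:410]
cv2.imwrite("pics/tc.png",cv2.resize(t,None,fx=4,fy=4,interpolation=cv2.INTER_CUBIC))
cv2.imwrite("pics/sc.png",cv2.resize(s,None,fx=4,fy=4,interpolation=cv2.INTER_CUBIC))
```

```text
(no output)
```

View pics/tc.png

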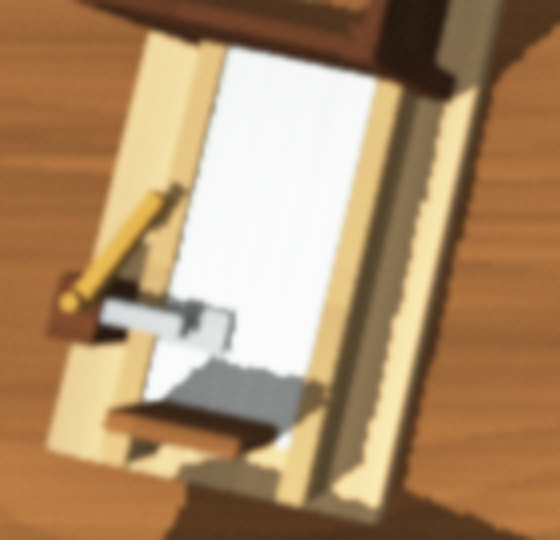

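View pics/sc.png

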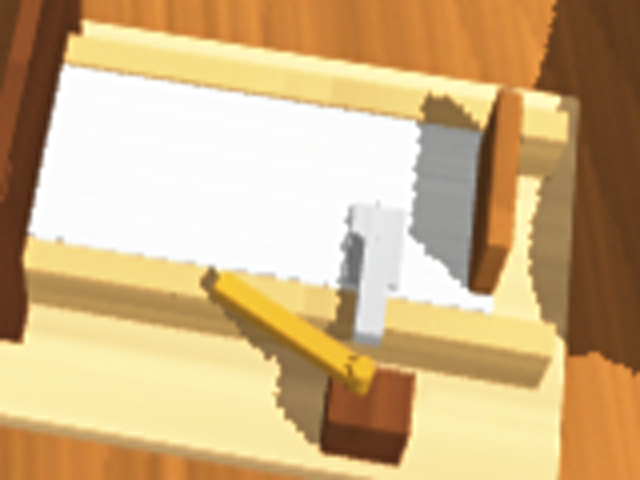

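The top crop shows the tab's top face with its rear edge from about (107,428) to (239,455). In the scene crop the top face runs from (500,90)/(521,92) to (496,240)/(515,246). The gate's left edge in the top crop runs from (225,45) to (145,400).

```bash
cat > h.py <<'E'
import numpy as np
from station import *
def ray(n,uv,z):
    c=camera_params(n);E=c["extrinsics"];u,v=uv
    d=E[:3,:3]@np.array([(u-c["cx"])/c["fx"],-(v-c["cy"])/c["fy"],-1]);o=E[:3,3]
    return o+d*(z-o[2])/d[2]
E
python3 - <<'E'
from h import *
T=lambda x,y,z:ray("top",(95+(x-.5)/4,165+(y-.5)/4),z)
S=lambda x,y,z:ray("scene",(250+(x-.5)/4,300+(y-.5)/4),z)
def show(n,a,b):
    d=b-a;print(n,a.round(4),b.round(4),"len",np.linalg.norm(d).round(4),"dir deg",np.degrees(np.arctan2(d[1],d[0])).round(1),"mid",((a+b)/2).round(4))
show("top rear",T(107,428,.11),T(239,455,.11))
show("top front",T(110,409,.11),T(246,437,.11))
show("sc rear",S(515,246,.11),S(521,92,.11))
show("sc front",S(496,240,.11),S(500,90,.11))
for z in(.05,.056):show("plate edge L",T(145,400,z),T(225,45,z));show("R",T(290,445,z),T(375,80,z))
show("base left",T(48,450,.015),T(150,35,.015));show("base right",T(380,520,.015),T(500,0,.015));show("base near",T(380,520,.015),T(48,450,.015))
s=monitor.sense()
from scipy.spatial.transform import Rotation as R
print(R.from_rotvec(s["tool_rot"]).as_matrix().round(3))
E
```

```text
top rear [0.5411 0.2805 0.11  ] [0.53  0.224 0.11 ] len 0.0575 dir deg -101.1 mid [0.5355 0.2523 0.11  ]
top front [0.549  0.2795 0.11  ] [0.5376 0.2213 0.11  ] len 0.0594 dir deg -101.1 mid [0.5433 0.2504 0.11  ]
sc rear [0.5404 0.2834 0.11  ] [0.5297 0.226  0.11  ] len 0.0584 dir deg -100.6 mid [0.535  0.2547 0.11  ]
sc front [0.5467 0.281  0.11  ] [0.5372 0.2249 0.11  ] len 0.0569 dir deg -99.6 mid [0.542  0.2529 0.11  ]
plate edge L [0.5475 0.2887 0.05  ] [0.7134 0.2561 0.05  ] len 0.1691 dir deg -11.1 mid [0.6305 0.2724 0.05  ]
R [0.5272 0.2208 0.05  ] [0.697  0.1849 0.05  ] len 0.1735 dir deg -11.9 mid [0.6121 0.2028 0.05  ]
plate edge L [0.5481 0.2863 0.056 ] [0.7126 0.2539 0.056 ] len 0.1676 dir deg -11.1 mid [0.6303 0.2701 0.056 ]
R [0.528  0.2189 0.056 ] [0.6963 0.1833 0.056 ] len 0.172 dir deg -11.9 mid [0.6121 0.2011 0.056 ]
base left [0.5201 0.3493 0.015 ] [0.7234 0.3058 0.015 ] len 0.2079 dir deg -12.1 mid [0.6218 0.3275 0.015 ]
base right [0.4875 0.1869 0.015 ] [0.7411 0.1326 0.015 ] len 0.2594 dir deg -12.1 mid [0.6143 0.1598 0.015 ]
base near [0.4875 0.1869 0.015 ] [0.5201 0.3493 0.015 ] len 0.1656 dir deg 78.6 mid [0.5038 0.2681 0.015 ]
[[-0.919  0.394 -0.001]
 [ 0.394  0.919 -0.002]
 [ 0.    -0.002 -1.   ]]
```

Both views agree: rear face centre at about (0.535, 0.253), closing direction about -11.5°, tab length 58 mm against 60 given. My plan is to close the gripper, turn its pad sides square to the tab, and go down behind it.

Call:
{"name": "step_arm", "arguments": {"rows": [{"dx": -0.38, "dy": -0.16, "wz": -0.2, "gripper": 1}, {"dx": -0.76, "dy": -0.31, "wz": -0.39, "gripper": 1}, {"dx": -0.76, "dy": -0.31, "wz": -0.39, "gripper": 1}]}}

```text
validation failed for argument at $.ro...
```

Call:
{"name": "step_arm", "arguments": {"rows": [{"dx": -0.35, "dy": -0.23, "gripper": 1}, {"dx": -0.7, "dy": -0.46, "gripper": 1}, {"dx": -0.7, "dy": -0.46, "gripper": 1}]}}

```text
validation failed for argument at $.ro...
```

Call:
{"name": "step_arm", "arguments": {"rows": [{"wx": 0, "wy": 0, "wz": -0.2, "dx": -0.38, "dy": -0.16, "dz": 0, "gripper": 1}, {"wx": 0, "wy": 0, "wz": -0.39, "dx": -0.76, "dy": -0.31, "dz": 0, "gripper": 1}, {"wx": 0, "wy": 0, "wz": -0.39, "dx": -0.76, "dy": -0.31, "dz": 0, "gripper": 1}]}}

```text
time: 0.48
ee_pos: [0.3152, 0.4379, 0.2419]
tool_rot: [0.322, 3.125, -0.003]
contact_force: [-0.0, -0.3, -0.4]
opening: 0.032
gripper_force: 0.0
```

Call:
{"name": "step_arm", "arguments": {"rows": [{"wx": 0, "wy": 0, "wz": 0, "dx": -0.35, "dy": -0.23, "dz": 0, "gripper": 1}, {"wx": 0, "wy": 0, "wz": 0, "dx": -0.7, "dy": -0.46, "dz": 0, "gripper": 1}, {"wx": 0, "wy": 0, "wz": 0, "dx": -0.7, "dy": -0.46, "dz": 0, "gripper": 1}]}}

```text
time: 0.85
ee_pos: [0.4043, 0.3503, 0.242]
tool_rot: [0.323, 3.124, -0.001]
contact_force: [-0.5, 0.6, -0.7]
opening: 0.0004
gripper_force: 0.0
```

Call:
{"name": "step_arm", "arguments": {"rows": [{"wx": 0, "wy": 0, "wz": 0, "dx": -0.33, "dy": -0.23, "dz": 0, "gripper": 1}, {"wx": 0, "wy": 0, "wz": 0, "dx": -0.65, "dy": -0.46, "dz": 0, "gripper": 1}, {"wx": 0, "wy": 0, "wz": 0, "dx": -0.65, "dy": -0.46, "dz": 0.2, "gripper": 1}, {"wx": 0, "wy": 0, "wz": 0, "dx": -0.65, "dy": -0.46, "dz": 0.5, "gripper": 1}, {"wx": 0, "wy": 0, "wz": 0, "dx": -0.65, "dy": -0.46, "dz": 0.8, "gripper": 1}, {"wx": 0, "wy": 0, "wz": 0, "dx": -0.65, "dy": -0.46, "dz": 0.98, "gripper": 1}, {"wx": 0, "wy": 0, "wz": 0, "dx": -0.65, "dy": -0.46, "dz": 0.98, "gripper": 1}]}}

```text
time: 1.72
ee_pos: [0.4812, 0.2659, 0.093]
tool_rot: [-0.313, -3.12, 0.004]
contact_force: [-0.2, -0.5, 0.0]
opening: 0.0
gripper_force: 0.0
```

Run:
```python
from h import *
import cv2
s=monitor.sense();print(s["time"],s["ee_pos"],s["tool_rot"])
a=get_image("scene");b=get_image("top")
cv2.imwrite("pics/c2.png",np.hstack([cv2.resize(a[270:420,230:430],None,fx=2,fy=2),cv2.resize(b[165:315,85:285],None,fx=2,fy=2)])[:,:,::-1])
```

```text
1.725 [0.48117101 0.26591169 0.09297905] [-0.31285639 -3.1203203   0.00380813]
```

View pics/c2.png

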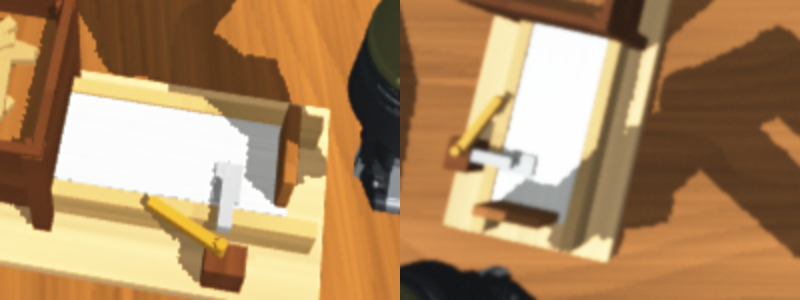

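The gripper (right of the scene half, bottom of the top half) stands clear behind the tab. Contact should come after about 44 mm, so I'll push in slowly along tool -x.

Call:
{"name": "step_arm", "arguments": {"rows": [{"wx": 0, "wy": 0, "wz": 0, "dx": -0.12, "dy": 0, "dz": 0, "gripper": 1}, {"wx": 0, "wy": 0, "wz": 0, "dx": -0.23, "dy": 0, "dz": 0, "gripper": 1}, {"wx": 0, "wy": 0, "wz": 0, "dx": -0.28, "dy": 0, "dz": 0, "gripper": 1}, {"wx": 0, "wy": 0, "wz": 0, "dx": -0.33, "dy": 0, "dz": 0, "gripper": 1}, {"wx": 0, "wy": 0, "wz": 0, "dx": -0.38, "dy": 0, "dz": 0, "gripper": 1}, {"wx": 0, "wy": 0, "wz": 0, "dx": -0.43, "dy": 0, "dz": 0, "gripper": 1}]}}

```text
time: 2.58
ee_pos: [0.5448, 0.2527, 0.0958]
tool_rot: [-0.316, -3.12, -0.001]
contact_force: [-8.1, 3.2, 7.6]
opening: 0.0001
gripper_force: 4.6
```

Call:
{"name": "step_arm", "arguments": {"rows": [{"wx": 0, "wy": 0, "wz": 0, "dx": -0.05, "dy": 0, "dz": 0, "gripper": 1}, {"wx": 0, "wy": 0, "wz": 0, "dx": -0.1, "dy": 0, "dz": 0, "gripper": 1}, {"wx": 0, "wy": 0, "wz": 0, "dx": -0.15, "dy": 0, "dz": 0, "gripper": 1}, {"wx": 0, "wy": 0, "wz": 0, "dx": -0.2, "dy": 0, "dz": 0, "gripper": 1}]}}

```text
time: 3.08
ee_pos: [0.5741, 0.2464, 0.0958]
tool_rot: [-0.315, -3.12, 0.0]
contact_force: [-7.6, 1.8, 5.9]
opening: 0.0001
gripper_force: 4.0
```

Call:
{"name": "step_arm", "arguments": {"rows": [{"wx": 0, "wy": 0, "wz": 0, "dx": -0.04, "dy": 0, "dz": 0, "gripper": 1}, {"wx": 0, "wy": 0, "wz": 0, "dx": -0.07, "dy": 0, "dz": 0, "gripper": 1}]}}

```text
time: 3.32
ee_pos: [0.5846, 0.244, 0.0957]
tool_rot: [-0.316, -3.121, 0.001]
contact_force: [-7.6, 1.7, 6.2]
opening: 0.0002
gripper_force: 3.7
```

Call:
{"name": "step_arm", "arguments": {"rows": [{"wx": 0, "wy": 0, "wz": 0, "dx": -0.03, "dy": 0, "dz": 0, "gripper": 1}, {"wx": 0, "wy": 0, "wz": 0, "dx": -0.06, "dy": 0, "dz": 0, "gripper": 1}]}}

```text
time: 3.58
ee_pos: [0.5935, 0.2421, 0.0957]
tool_rot: [-0.316, -3.121, 0.001]
contact_force: [-16.0, 4.0, 10.9]
opening: 0.0004
gripper_force: 9.0
```

Run:
```python
from h import *
import cv2
a=get_image("scene");b=get_image("top")
cv2.imwrite("pics/c3.png",np.hstack([cv2.resize(a[270:420,230:430],None,fx=2,fy=2),cv2.resize(b[165:315,85:285],None,fx=2,fy=2)])[:,:,::-1])
```

```text
(no output)
```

View pics/c3.png

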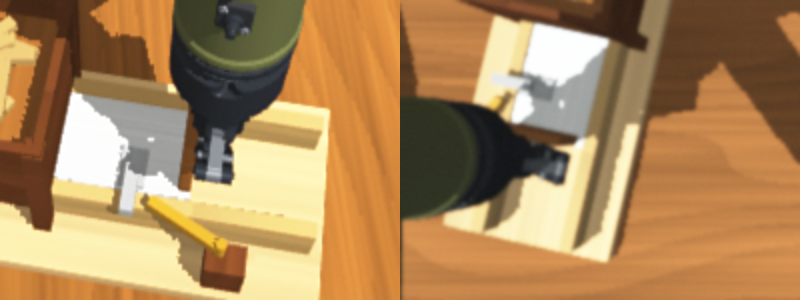

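The picture shows the ear (right edge around (137,200)) already ahead of the brass arm's tip (147,200), with the arm back at its first angle. I'll nudge a little more to confirm the end stop.

Call:
{"name": "step_arm", "arguments": {"rows": [{"wx": 0, "wy": 0, "wz": 0, "dx": -0.02, "dy": 0, "dz": 0, "gripper": 1}, {"wx": 0, "wy": 0, "wz": 0, "dx": -0.04, "dy": 0, "dz": 0, "gripper": 1}, {"wx": 0, "wy": 0, "wz": 0, "dx": -0.04, "dy": 0, "dz": 0, "gripper": 1}]}}

```text
time: 4.05
ee_pos: [0.5935, 0.2421, 0.0957]
tool_rot: [-0.315, -3.11, 0.001]
contact_force: [-19.3, 4.9, 14.8]
opening: 0.0
gripper_force: 9.8
```

Call:
{"name": "step_arm", "arguments": {"rows": [{"wx": 0, "wy": 0, "wz": 0, "dx": -0.04, "dy": 0, "dz": 0, "gripper": 1}, {"wx": 0, "wy": 0, "wz": 0, "dx": -0.08, "dy": 0, "dz": 0, "gripper": 1}, {"wx": 0, "wy": 0, "wz": 0, "dx": -0.08, "dy": 0, "dz": 0, "gripper": 1}]}}

```text
time: 4.42
ee_pos: [0.5937, 0.2419, 0.0957]
tool_rot: [-0.313, -3.089, 0.001]
contact_force: [-42.6, 12.3, 31.3]
opening: -0.0
gripper_force: 22.6
```

That is a firm stop: 44 N of push with no motion. Now I'll back off, lift and look.

Call:
{"name": "step_arm", "arguments": {"rows": [{"wx": 0, "wy": 0, "wz": 0, "dx": 0.15, "dy": 0, "dz": 0, "gripper": 1}, {"wx": 0, "wy": 0, "wz": 0, "dx": 0.4, "dy": 0, "dz": 0, "gripper": 1}, {"wx": 0, "wy": 0, "wz": 0, "dx": 0.7, "dy": 0, "dz": 0, "gripper": 1}, {"wx": 0, "wy": 0, "wz": 0, "dx": 0.9, "dy": 0, "dz": -0.3, "gripper": 1}, {"wx": 0, "wy": 0, "wz": 0, "dx": 0.9, "dy": 0, "dz": -0.6, "gripper": 1}, {"wx": 0, "wy": 0, "wz": 0, "dx": 0.9, "dy": 0, "dz": -0.6, "gripper": 1}]}}

```text
time: 5.18
ee_pos: [0.4842, 0.2672, 0.1899]
tool_rot: [0.314, 3.117, 0.008]
contact_force: [0.1, 0.7, 0.1]
opening: 0.0001
gripper_force: 0.0
```

Run:
```python
from h import *
import cv2
a=get_image("scene");b=get_image("top")
cv2.imwrite("pics/c4.png",np.hstack([cv2.resize(a[300:420,250:380],None,fx=3,fy=3),cv2.resize(b[165:285,95:225],None,fx=3,fy=3)])[:,:,::-1])
o=cv2.imread("pics/t.png")[:,:,::-1]
print("round area diff",cv2.absdiff(b,o)[235:300,310:410].max(2).mean())
cv2.imwrite("pics/c5.png",np.hstack([cv2.resize(x[95:305,305:435],None,fx=2.5,fy=2.5) for x in(o,b)])[:,:,::-1])
```

```text
round area diff 53.55184615384616
```

View pics/c4.png

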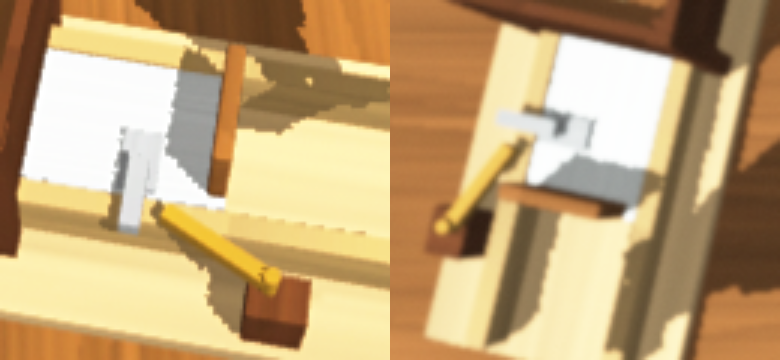

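View pics/c5.png

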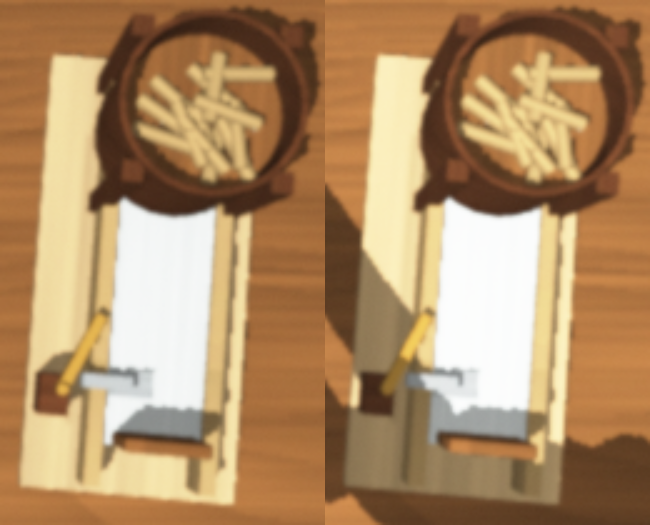

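The brass arm is back at its original angle, with its tip just behind the ear. The round gate has not moved; only a shadow changed in that area.

```bash
python3 -c "
from station import job;print(job.finish_job())"
```

```text
the job is handed in; nothing more can be done
None
```

The square hopper's gate is shut against its end stop with the catch sprung in behind it, the round hopper's gate is still open where it was, and the job is handed in; no verdict came back.

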